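# Close up the vegetable slicer

## Robot

A 6-joint arm with a two-finger parallel gripper is mounted at the origin on a cart in front of the work surface, level with it; the furniture and walls round the work are solid. World frame = base frame: x ahead of the robot, y to its left, z up, the work surface at z = 0. Lengths are in m, angles in rad, forces in N, time in s.
With the tool pointing down it reaches from about 0.35 to 0.975 m from the base axis. Payload 4.9 kg.
Tool frame: the origin (TCP) lies at the very end of the fingers, on their centre line; the grasp point (between the pads) lies 19 mm behind it (ctrl.tcp_to_grasp is the z of the grasp point in the tool frame, in m); z points along the fingers, y is the line along which they close (so a half turn about z gives the same grasp; the last joint's range is limited). The gripper opens to 85 mm and grips with 20 to 120 N. Pads are 22 mm wide; open, the fingers measure 114 mm over their backs; the gripper's body (76 mm by 85 mm) begins 54 mm behind the grasp point. The pads swing forward as they close: fully open they stand 13 mm farther back than shut.
Start: joints at [-1.25, 0.053, 1.613, -0, 1.476, -0.119], TCP at [0.266, -0.566, 0.231] pointing down, gripper open.
Joint ranges: [-3.01, 3.01], [-1.01, 2.22], [0.06, 2.58], [-1.02, 4.17], [0.09, 2.62], [-3.14, 3.14]. Speed limits (rad/s): [2.57, 2.57, 3.14, 3.14, 3.14, 3.14].

## Interface

Orientations are given as a rotation vector (axis times angle).
In Python, from station import ctrl, eyes, job, nets gives the robot as it stands. The module is installed in compiled form; this text tells all that it offers.
- The arm moves only by the tool jog_arm, never from a script. Its argument "commands" is one flat list of numbers, 7 for each row, row after row: the shift along the tool's x, y, z each as a share of 0.06 m, from -1 to 1, then the turn, a rotation vector about the tool's x, y, z each as a share of 0.1 rad, from -1 to 1, then the finger opening in mm, from 0 to 85.4. In form: [x, y, z, ax, ay, az, grip, x, y, z, ax, ay, az, grip, ...]. A call has 1 to 20 rows; each row shifts and turns the commanded pose from where the row before left it, along the tool's axes as they then stand; what a row does not reach is not made up. A row lasts 1/8 s, in which the tool goes at most 62.5 mm and 10.7 degrees, less where a joint would pass 70% of its speed; a pose out of reach is approached as far as the arm can. A call with a number of a shift or a turn outside -1 to 1 is refused whole. A call with a gripper value outside its range is refused whole. The fingers move at their own pace and stop on an object; "newtons" is the grip in N (left out, the last holds). Time passes only in rows, so rows that do not move let the fingers close. It gives the time, the measured TCP pose, the force, the opening and the grip force at its end, in the units of the state.
- ctrl.get_obs(): the state, without advancing time (a new reading comes with each control period).
- eyes.get_image(name): name is "scene" or "top" or "wrist"; returns a dict with "image" (480x640x3 uint8, red, green, blue), "z_map" (480x640 float32, m along the optical axis (not along the pixel's ray), 0 where there is no reading), "K" (3x3 intrinsics, pixels), "cam_to_world" (4x4, takes a point from camera to world coordinates). Camera axes: x right, y up, looking along -z (the intrinsics and any distortion apply to the point x, -y, -z); pixel columns grow to the right and rows downward; lengths in m; the calibration is good to about 2 mm. The wrist camera is an equidistant fisheye: a pixel r from the principal point sees the ray r / f radians off the axis. A picture is of the moment at which its call begins.
- job.finish_job(): hands the job in; it is judged then, once.
Trained networks look in the newest picture that a camera, given by its name, has taken for a name from the list of things; names that differ only in an ending like _2 or _b are one class to them, and where a whole thing is asked for, a point or a joint stands for the part that bears it (a point fixed in the world has none). Each returns a list of dicts, best first, with "p" (0 to 1); they miss things now and then, are a little off and sometimes report something else, mostly with a low value. They report only what shows in the picture. A call takes as long as a camera call. They do not tell look-alikes from the thing itself.
- nets.silhouettes(camera, name): "mask" (480x640 bool, what is visible of it) and "bbox" ([left, top, right, bottom] in pixels, round what is visible of it).
The state is a dict: "t": time; "q": joint angles; "dq": joint speeds; "effort": joint torques, N m; "tool_pos": TCP position; "tool_rot": TCP orientation; "contact_force": force on the tool from outside, world axes, zero at the start; "wrist_torque": the same for the moment, N m; "opening": finger opening in m; "grip_force": force on a finger pad.
Only numpy, scipy, OpenCV 4.12 (cv2) and the standard library are available. Lean on these libraries where they do the work, as an engineer would, in place of code of your own. Each camera call takes 0.05 s, during which the arm holds its last target. There are 200 camera calls.

## Task

Close up the sloping vegetable slicer after use: take the potato stub out of the recess in its deck and drop it in the steel scrap pan, then lay the white safety cover fully home in the recess, flat and with its narrow end uphill, and slide the black catch all the way down over the cover's narrow end. Leave the pan standing on the table, and do not push the egg cup, ring cutter or peeler about.

Things in the scene. Friction and masses are not known exactly. Their poses are not given: they have to be found in the camera images.
- slicer_deck: steel deck of a standing mandoline slicer (fixed), 270 x 148 mm, sloping 25 degrees. Origin: centre of the recess at the level of the deck's top face, about 88 mm above the table. x points up the slope, y across it (level), z square out of the deck. It runs from x = -132 to +137 mm; black side rails at y = +-64 to 74 mm stand 4 mm above it.
- pocket (a point): centre of the recess's floor, 8 mm below the deck's top face; axes as slicer_deck. The recess is stepped like the cover, 1.5 mm wider on every side, with 3 mm bevels round its mouth: wide part x = -31.5 to +15.5 mm, y = +-51.5 mm; narrow part x = +15.5 to +31.5 mm, y = +-35.5 mm. A 12 mm slot with the blade crosses its floor.
- cover: white plastic safety cover, loose, 70 g: stepped plate 8 mm thick; wide part x = -30 to +14 mm, y = +-50 mm; narrow end x = +14 to +30 mm, y = +-34 mm. Origin: on its underside; z up. A finger fin on top is 10 mm thick (x = -17 to -7 mm), 44 mm long (along y), top 36 mm above the underside. Seated, its frame coincides with point pocket and its top is flush with the deck.
- cover_fin (a point): middle of the top edge of the cover's fin, at (-12, 0, 36) mm of the cover; axes as those of the cover
- catch (a joint): travel of the black slide catch down the slope: 0 = open (fully uphill), 0.016 m = closed, its plate 10 mm over the cover's narrow end. Slides stiffly (1.5 N) and stays where it is left. The plate rides 2 mm above the deck, so it cannot pass over a cover that stands proud.
- catch_tab (a point): middle of the top of the catch's tab; moves with it; axes as slicer_deck. The tab is 12 mm thick along x, 28 mm wide along y, 22 mm tall, its top 28 mm above the deck, at deck x = 64 mm when open, 48 mm when closed; the catch's plate at its foot is 6 mm above the deck. Two steel guides, 9 mm tall, lie beside it at deck y = +-21.5 to 27.5 mm.
- stub: short potato stub with skin round its side and two cut faces, a slightly bulging cylinder of diameter 31 to 34 mm and height 28 mm, 22 g, loose, standing in the recess on a cut face. Origin: centre of its lower face; z is its axis, out of the deck at first.
- scrap_pan: small open steel pan with a flat rim, 176 x 108 mm over the rim, 65 mm tall, 0.45 kg, loose on the table, a few potato slices on its floor. Origin: centre of its underside; x along its long side, z up. Inside it is 154 x 86 mm.
- egg_cup: small steel cup of beaten egg, 67 mm across, 42 mm tall, a bystander. Origin: centre of its underside.
- ring_cutter: tinplate ring cutter, 66 mm across, 32 mm tall, a bystander. Origin: centre of its underside.
- peeler: black-handled peeler, 170 x 25 x 18 mm, lying on the table, a bystander. Origin: centre of its underside, x along it.
There are look-alikes about, which are no part of the job. Of the things that look like the cover, the larger one is meant.

How it is judged:
On the way, in this order (a step that is already met when the one before it is completed fails the run):
1. the potato stub lies in the scrap pan (x of stub in the frame of scrap_pan between -0.085 and 0.085 m and y of stub in the frame of scrap_pan between -0.052 and 0.052 m and z of stub in the frame of scrap_pan between -0.005 and 0.05 m), for 0.2 s.
2. the cover lies flat and fully home in the recess, narrow end uphill (x of cover in the frame of pocket between -0.004 and 0.004 m and y of cover in the frame of pocket between -0.004 and 0.004 m and z of cover in the frame of pocket between -0.002 and 0.002 m and x of cover_fin in the frame of pocket below -0.005 m and z of cover_fin in the frame of pocket above 0.03 m and angle between the z axis of cover and the z axis of pocket, either way round below 0.04 rad and angle between the x axis of cover and the x axis of pocket, either way round below 0.06 rad), for 0.2 s.
At the end, for the whole second after the job is handed in: Stub at rest in the scrap pan, pan upright on the table; cover in the recess, narrow end uphill, centred within 4 mm, underside within 2 mm of the floor, flat within 0.04 rad and square within 0.06 rad; catch at least 13 of its 16 mm down (all of step 1 and all of step 2 and value of joint catch above 0.013 m and angle between scrap_pan's own z axis and vertical below 0.1 rad and height (world z) of scrap_pan below 0.01 m and linear speed of each of cover, stub below 0.02 m/s); the robot touches nothing.
It fails at once if a bystander (egg cup, ring cutter, peeler) was moved more than 30 mm (distance of any of egg_cup, ring_cutter, peeler from where it was at the start of the episode above 0.03 m).
It also fails if it takes over 64 s, if anything falls off the work surface, if the arm or the gripper's body presses on something with over 40 N, if the wrist force passes 120 N, or if a joint passes its speed limit or range.

## Working session

There is one attempt and no reset: what is moved stays moved. The work goes in short steps, Python scripts to look and compute and a tool call to move; the robot and the scene stay as the last step left them, time stands still between calls to the robot, and variables do not carry over. Pictures are saved under pics/ and viewed, at most 10 in all, crops included, and the job is handed in when it is done.

Besides the shell and the picture viewer there is one more tool, called after "Request:" by a JSON object that holds its "fn" and its "kwargs". jog_arm: Moves the arm, as the interface text tells. Shift numbers are shares of 0.06 m and turn numbers shares of 0.1 rad, none past 1 either way. Its arguments: {"type":"object","properties":{"commands":{"type":"array","items":{"type":"number"}},"newtons":{"type":"number"}},"required":["commands"]}

```bash
mkdir -p pics
cat > h.py <<'E'
import numpy as np, cv2
from scipy.spatial.transform import Rotation as R
from station import ctrl, eyes, job, nets
def cloud(d):
    z=d['z_map'];K=d['K'];v,u=np.mgrid[0:480,0:640]
    p=np.stack([(u-K[0,2])/K[0,0]*z,-(v-K[1,2])/K[1,1]*z,-z],-1)
    M=d['cam_to_world'];w=p@M[:3,:3].T+M[:3,3];w[z==0]=np.nan
    return w
def save(d,n,crop=None,s=1):
    im=d['image'][:,:,::-1]
    if crop: l,t,r,b=crop; im=im[t:b,l:r]
    cv2.imwrite('pics/'+n+'.png',cv2.resize(im,None,fx=s,fy=s,interpolation=cv2.INTER_CUBIC))
E
cat > a.py <<'E'
from h import *
o=ctrl.get_obs();print(o['tool_pos'],o['tool_rot'],ctrl.tcp_to_grasp)
ims=[]
for c in ['scene','top']:
    d=eyes.get_image(c);w=cloud(d);ims.append(d['image'][:,:,::-1])
    np.savez(c,w=w,im=d['image'],K=d['K'],M=d['cam_to_world'])
    print(c,d['cam_to_world'].round(3).tolist())
    for n in ['slicer_deck','cover','catch_tab','stub','scrap_pan','egg_cup','ring_cutter','peeler']:
        for r in nets.silhouettes(c,n)[:3]:
            m=r['mask'];p=w[m];p=p[~np.isnan(p[:,0])]
            if len(p): print(n,round(r['p'],2),list(map(int,r['bbox'])),'med',np.median(p,0).round(3),'lo',np.percentile(p,2,0).round(3),'hi',np.percentile(p,98,0).round(3))
cv2.imwrite('pics/a0.png',ims[0]);cv2.imwrite('pics/a1.png',ims[1])
E
python3 a.py
```

```text
[ 0.26588724 -0.56493251  0.2300479 ] [-3.06391277e+00 -6.84765964e-01  3.55899952e-04] -0.0187
scene [[-0.87, 0.236, -0.433, 0.09], [-0.493, -0.438, 0.751, 0.76], [-0.012, 0.867, 0.498, 0.592], [0.0, 0.0, 0.0, 1.0]]
slicer_deck 0.73 [154, 241, 306, 335] med [0.599 0.229 0.091] lo [0.476 0.107 0.028] hi [0.714 0.329 0.146]
cover 0.94 [255, 403, 305, 443] med [0.382 0.384 0.007] lo [0.352 0.353 0.001] hi [0.426 0.403 0.029]
cover 0.58 [319, 246, 360, 270] med [ 0.519 -0.065  0.01 ] lo [ 0.498 -0.118  0.003] hi [ 0.561 -0.026  0.037]
catch_tab 0.75 [195, 257, 224, 285] med [0.631 0.239 0.124] lo [0.613 0.217 0.11 ] hi [0.658 0.256 0.143]
stub 0.84 [230, 270, 253, 295] med [0.578 0.215 0.099] lo [0.566 0.192 0.073] hi [0.595 0.225 0.109]
scrap_pan 0.77 [349, 190, 420, 229] med [ 0.512 -0.296  0.043] lo [ 0.429 -0.386  0.003] hi [ 0.597 -0.266  0.067]
egg_cup 0.95 [177, 371, 217, 417] med [0.515 0.411 0.033] lo [0.488 0.378 0.003] hi [0.55  0.438 0.044]
ring_cutter 0.75 [407, 236, 433, 262] med [ 0.367 -0.2    0.018] lo [ 0.337 -0.273  0.   ] hi [ 0.402 -0.16   0.034]
peeler 0.9 [300, 32
[... 786 characters left out ...]
] lo [0.484 0.109 0.034] hi [0.716 0.316 0.145]
stub 0.79 [232, 200, 247, 214] med [0.582 0.206 0.104] lo [0.569 0.191 0.096] hi [0.596 0.222 0.111]
stub 0.41 [407, 299, 436, 335] med [ 0.367 -0.212  0.021] lo [ 0.337 -0.224 -0.002] hi [ 0.401 -0.16   0.034]
scrap_pan 0.85 [452, 205, 519, 294] med [ 0.521 -0.338  0.012] lo [ 0.432 -0.386 -0.002] hi [ 0.601 -0.267  0.068]
egg_cup 0.76 [128, 222, 163, 252] med [0.52  0.411 0.033] lo [0.49  0.379 0.025] hi [0.55  0.439 0.045]
ring_cutter 0.65 [405, 298, 435, 332] med [ 0.368 -0.215  0.023] lo [ 0.341 -0.223  0.   ] hi [ 0.397 -0.16   0.034]
peeler 0.82 [236, 270, 247, 350] med [0.394 0.195 0.012] lo [ 0.299  0.184 -0.002] hi [0.458 0.21  0.02 ]
```

View pics/a0.png

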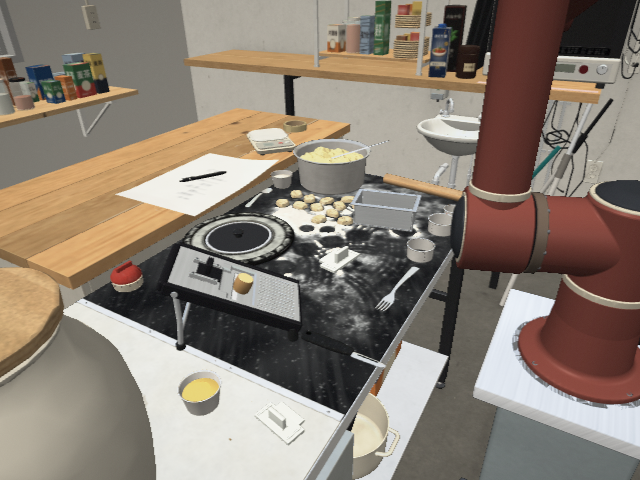

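View pics/a1.png

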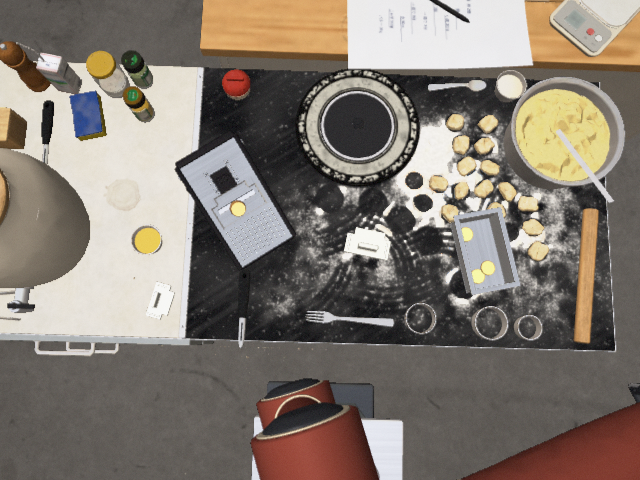

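The top view shows the larger cover at px (367,243), the slicer at (237,203) with the stub at (238,208), the pan at (485,252), and a smaller look-alike cover at (159,300). The rings are at (420,318), (490,322) and (528,327).

```bash
cat > b.py <<'E'
from h import *
from scipy.optimize import minimize
P=[];C={}
for c in ['top','scene']:
    f=np.load(c+'.npz');w=f['w'].reshape(-1,3);C[c]=w[~np.isnan(w[:,0])]
def fitplane(p):
    n=None
    for i in range(6):
        c=np.median(p,0) if n is None else p.mean(0)
        n=np.linalg.svd(p-c,full_matrices=False)[2][2];n*=np.sign(n[2])
        d=abs((p-c)@n);p=p[d<max(0.0015,2*np.median(d))]
    return c,n,p
for c in ['top','scene']:
    p=C[c];s=p[(abs(p[:,0]-.6)<.16)&(abs(p[:,1]-.215)<.15)&(p[:,2]>.022)]
    c0,n,q=fitplane(s)
    print(c,'tilt',np.degrees(np.arccos(n[2])),'az uphill',np.degrees(np.arctan2(-n[1],-n[0])),len(q))
    ux=np.array([-n[0],-n[1],0]);ux=ux-n*(ux@n);ux/=np.linalg.norm(ux);uy=np.cross(n,ux)
    loc=(s-c0)@np.c_[ux,uy,n]
    flat=loc[abs(loc[:,2])<.007]
    r=cv2.minAreaRect((flat[:,:2]*1000).astype(np.float32));print('rect mm',r)
    print('pct',np.percentile(flat[:,:2],[.5,99.5],axis=0).round(4).tolist())
    cx=(np.percentile(flat[:,0],.3)+np.percentile(flat[:,0],99.7))/2-.0025; cy=(np.percentile(flat[:,1],.3)+np.percentile(flat[:,1],99.7))/2
    O=c0+ux*cx+uy*cy;print('origin',O.round(4),'R',np.c_[ux,uy,n].round(4).tolist())
    loc=(s-O)@np.c_[ux,uy,n]
    rec=loc[(loc[:,2]<-.005)&(abs(loc[:,0])<.05)&(abs(loc[:,1])<.06)]
    print('recess',len(rec),rec.min(0).round(4),rec.max(0).round(4)) if len(rec) else 0
    tab=loc[(loc[:,2]>.024)&(loc[:,0]>.04)];print('tab',len(tab),tab.min(0).round(4),tab.max(0).round(4))
    st=loc[(loc[:,2]>.016)&(abs(loc[:,0])<.03)];print('stubtop',len(st),st.mean(0).round(4),st.min(0).round(4),st.max(0).round(4))
    np.savez('deck_'+c,O=O,R=np.c_[ux,uy,n])
poly=np.array([[-30,-50],[14,-50],[14,-34],[30,-34],[30,34],[14,34],[14,50],[-30,50]],float)
for c in ['top','scene']:
    p=C[c];s=p[(abs(p[:,0]-.531)<.07)&(abs(p[:,1]+.078)<.07)]
    fin=s[s[:,2]>.03];fc=fin.mean(0);pl=s[(s[:,2]>.0045)&(s[:,2]<.012)]
    neg=s[(s[:,2]<.003)]
    fd=fin[:,:2]-fc[:2];ax=np.linalg.svd(fd,full_matrices=False)[2][0];print(c,'fin',len(fin),fc.round(4),'len',np.ptp(fd@ax),'axis deg',np.degrees(np.arctan2(ax[1],ax[0])))
    def cost(v):
        a=v[2];Rm=np.array([[np.cos(a),-np.sin(a)],[np.sin(a),np.cos(a)]])
        pp=(poly@Rm.T+v[:2]).astype(np.float32).reshape(-1,1,2)
        f=lambda q:np.array([cv2.pointPolygonTest(pp,(float(x),float(y)),True) for x,y in q[:,:2]*1000])
        d1=f(pl);d2=f(neg)
        return np.clip(-d1,0,6).sum()+np.clip(d2,0,6).sum()
    best=None
    for s0 in (0,np.pi):
        a0=np.arctan2(ax[1],ax[0])-np.pi/2+s0
        m=minimize(cost,[fc[0]*1000+12*np.cos(a0),fc[1]*1000+12*np.sin(a0),a0],method='Nelder-Mead',options=dict(initial_simplex=[[fc[0]*1000+12*np.cos(a0)+i,fc[1]*1000+12*np.sin(a0)+j,a0+k] for i,j,k in [(0,0,0),(5,0,0),(0,5,0),(0,0,.1)]]))
        print('cover',m.fun,m.x[:2].round(1),np.degrees(m.x[2]))
for c in ['top','scene']:
    p=C[c];s=p[(p[:,0]>.40)&(p[:,0]<.63)&(p[:,1]<-.25)&(p[:,1]>-.41)&(p[:,2]>.058)&(p[:,2]<.07)]
    print('pan rim',cv2.minAreaRect((s[:,:2]*1000).astype(np.float32)))
f=np.load('top.npz')
im=f['im'][:,:,::-1]
a=cv2.resize(im[120:280,165:310],(580,640-40),interpolation=3)
b=cv2.resize(im[215:270,335:400],(200,169));a[-169:,-200:]=b
cv2.imwrite('pics/b.png',a)
E
python3 b.py
```

```text
top tilt 25.18252705337684 az uphill 34.190631634644284 3915
rect mm ((-1.802490234375, -0.36528778076171875), (150.71810913085938, 269.58367919921875), 89.91730499267578)
pct [[-0.134, -0.0733], [0.1318, 0.0732]]
origin [0.597  0.2096 0.0886] R [[0.7486, -0.5619, -0.352], [0.5085, 0.8272, -0.2391], [0.4255, 0.0, 0.905]]
recess 1026 [-0.05   -0.0587 -0.0173] [ 0.05    0.0581 -0.005 ]
tab 77 [ 0.0567 -0.0136  0.0243] [0.0684 0.0136 0.0339]
stubtop 175 [-0.0076  0.0056  0.0204] [-0.0234 -0.0103  0.0161] [0.0068 0.0211 0.0271]
scene tilt 25.00002390686911 az uphill 32.807636412990874 3163
rect mm ((3.9147796630859375, -1.0492477416992188), (268.38189697265625, 152.4920196533203), 1.2533284425735474)
pct [[-0.1276, -0.0745], [0.1368, 0.074]]
origin [0.5942 0.2109 0.0895] R [[0.7617, -0.5418, -0.3552], [0.4911, 0.8405, -0.229], [0.4226, 0.0, 0.9063]]
recess 569 [-0.0335 -0.0593 -0.0129] [ 0.0305  0.0421 -0.0051]
tab 62 [ 0.0562 -0.0169  0.0241] [0.068  0.0136 0.03  ]
stubtop 151 [-0.0087  0.0059  0.0198] [-0.0242 -0.0124  0.0163] [0.006  0.02   0.0226]
top fin 92 [ 0.5218 -0.0747  0.0352] len 0.04296345936204549 axis deg -100.61109206029637
cover 1203.4095617526423 [532.7 -76.7] -186.16496068774595
cover 698.4088476712333 [534.5 -77.2] -9.717589220584449
scene fin 65 [ 0.5192 -0.0727  0.0351] len 0.04237492358610921 axis deg 79.76113749050799
cover 203.62590531829903 [532.7 -78.6] -10.189812826164044
cover 467.6927887169188 [531.4 -79.3] 176.56745191195168
pan rim ((516.919677734375, -326.9264221191406), (176.47293090820312, 109.03162384033203), 12.278726577758789)
pan rim ((514.7677612304688, -327.4432373046875), (176.7395477294922, 114.08110046386719), 12.104015350341797)
```

View pics/b.png

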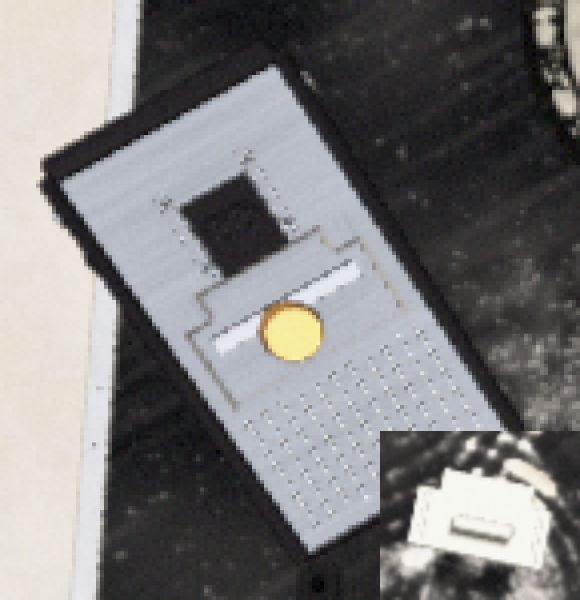

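The crop shows the recess with its narrow part uphill (upper left), and the stub at px (292,332) on the blade line. In the inset the cover's narrow end points up, so its yaw is about -10°. The two cameras disagree by a consistent 2 mm or so, so I average them.

```bash
cat > plan.py <<'E'
from h import *
a,t=np.radians(34.1),np.radians(25)
ux=np.array([np.cos(t)*np.cos(a),np.cos(t)*np.sin(a),np.sin(t)]);n=np.array([-np.sin(t)*np.cos(a),-np.sin(t)*np.sin(a),np.cos(t)]);uy=np.cross(n,ux)
D=np.c_[ux,uy,n];O=np.array([.5955,.2100,.0888])
deck=lambda x,y,z:O+D@np.array([x,y,z])/1000
def rot(z,y): z=np.array(z,float);y=np.array(y,float);return np.c_[np.cross(y,z),y,z]
def down(az): az=np.radians(az);return rot([0,0,-1],[np.cos(az),np.sin(az),0])
DY=rot(-n,-uy); DX=rot(-n,ux)
def step(S,N):
    p=np.zeros(3);Q=np.eye(3)
    for _ in range(N): p=p+Q@S[0];Q=Q@S[1]
    return p,Q
def go(wps,start=None):
    o=ctrl.get_obs()
    p0,R0=(np.array(o['tool_pos']),R.from_rotvec(o['tool_rot']).as_matrix()) if start is None else start
    print('now',p0.round(4),'deck',(D.T@(p0-O)*1000).round(1),'f',np.round(o['contact_force'],1),'open',o['opening'],'t',o['t'])
    for i,(p1,R1,v) in enumerate(wps):
        rv=R.from_matrix(R0.T@R1).as_rotvec();d=R0.T@(p1-p0)
        N=max(1,int(np.ceil(max(np.linalg.norm(rv)/.095,np.linalg.norm(d)/(.058*v)))))
        Q=R.from_rotvec(rv/N).as_matrix();A=sum(np.linalg.matrix_power(Q,k) for k in range(N))
        s=np.linalg.solve(A,d)
        row=np.r_[s/.06,rv/N/.1].round(2)
        pos=[p0];RR=R0
        for k in range(N): pos.append(pos[-1]+RR@row[:3]*.06);RR=RR@R.from_rotvec(row[3:]*.1).as_matrix()
        pos=np.array(pos)
        print(i,'x%d'%N,row.tolist(),'minz %.3f'%pos[:,2].min(),'mid',pos[N//2].round(3),'end',pos[-1].round(4),'err mm',((pos[-1]-p1)*1000).round(1),'rot',np.degrees(R.from_matrix(RR.T@R1).magnitude()).round(2))
        p0,R0=pos[-1],RR
E
python3 -c "
from plan import *
go([(np.array([.45,-.2,.3]),down(-56),1),(deck(-8,6,75),DY,1)])"
```

```text
now [ 0.2661 -0.5655  0.2313] deck [-581.  -457.5  428.2] f [ 0.  -0.1  0.8] open 0.08532641606434718 t 0.9
0 x8 [0.71, -0.48, -0.14, 0.0, -0.0, -0.19] minz 0.231 mid [ 0.366 -0.386  0.265] end [ 0.4522 -0.1991  0.2985] err mm [ 2.2  0.9 -1.5] rot 0.09
1 x8 [0.58, -0.55, 0.42, 0.0, 0.55, -0.0] minz 0.155 mid [ 0.5   -0.008  0.21 ] end [0.5617 0.1926 0.155 ] err mm [ 1.8 -0.5  1.7] rot 0.28
```

Request:
{"fn": "jog_arm", "kwargs": {"commands": [0.71,-0.48,-0.14,0,0,-0.19,85,0.71,-0.48,-0.14,0,0,-0.19,85,0.71,-0.48,-0.14,0,0,-0.19,85,0.71,-0.48,-0.14,0,0,-0.19,85,0.71,-0.48,-0.14,0,0,-0.19,85,0.71,-0.48,-0.14,0,0,-0.19,85,0.71,-0.48,-0.14,0,0,-0.19,54,0.71,-0.48,-0.14,0,0,-0.19,54,0.58,-0.55,0.42,0,0.55,0,54,0.58,-0.55,0.42,0,0.55,0,54,0.58,-0.55,0.42,0,0.55,0,54,0.58,-0.55,0.42,0,0.55,0,54,0.58,-0.55,0.42,0,0.55,0,54,0.58,-0.55,0.42,0,0.55,0,54,0.58,-0.55,0.42,0,0.55,0,54,0.58,-0.55,0.42,0,0.55,0,54,0,0,0,0,0,0,54,0,0,0,0,0,0,54], "newtons": 30}}

```text
t: 3.15
tool_pos: [0.5617, 0.1924, 0.1552]
tool_rot: [-2.82, -0.86, -0.63]
contact_force: [-0.2, 0.1, -0.1]
opening: 0.0541
grip_force: 0.0
```

```bash
python3 -c "
from plan import *
go([(deck(-8,6,20),DY,.6),(deck(-8,6,-3),DY,.3)])
d=eyes.get_image('wrist');save(d,'w0')"
```

```text
now [0.5617 0.1924 0.1552] deck [-6.2  4.4 76.2] f [-0.2  0.1 -0.1] open 0.05406164689336918 t 3.15
0 x2 [-0.02, -0.01, 0.47, 0.01, -0.02, -0.01] minz 0.103 mid [0.57  0.199 0.129] end [0.5791 0.2055 0.1032] err mm [-0.  -0.6 -0.4] rot 0.05
1 x2 [0.0, -0.0, 0.19, -0.0, 0.0, -0.0] minz 0.082 mid [0.583 0.208 0.093] end [0.5871 0.2109 0.0825] err mm [-0.1 -0.7 -0.2] rot 0.05
```

View pics/w0.png

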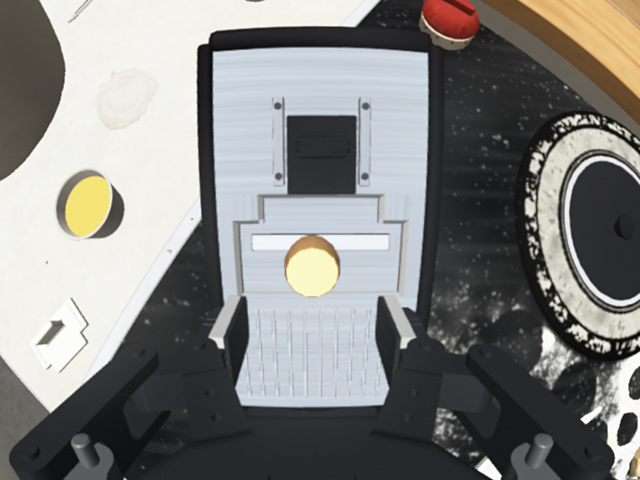

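The wrist view shows the stub at (312,268) between the open fingers. The recess's narrow corners are at about (258,195) and (385,195), with its shoulders near (234,221) and (409,221). I use these to check the deck frame.

```bash
cat >> h.py <<'E'
def fray(d,u,v):
    K=d['K'];x=(u-K[0,2])/K[0,0];y=(v-K[1,2])/K[1,1];r=np.hypot(x,y)
    s=np.sin(r)/r if r>1e-9 else 1
    M=d['cam_to_world'];return M[:3,3],M[:3,:3]@np.array([x*s,-y*s,-np.cos(r)])
E
python3 -c "
from plan import *
d=eyes.get_image('wrist')
for nm,u,v,h in [('narrow L',258,195,0),('narrow R',385,195,0),('shoulder L',234,221,0),('shoulder R',409,221,0),('bottom mid',315,294,0),('rail UL',209,46,4),('rail UR',437,46,4),('tab topL',300,135,28),('stub c',312,272,20)]:
    c,r=fray(d,u,v);p0=O+D[:,2]*h/1000;s=((p0-c)@D[:,2])/(r@D[:,2]);print(nm,(D.T@(c+s*r-O)*1000).round(1))
"
```

```text
narrow L [33.5 35.2 -0. ]
narrow R [ 33.4 -41.4  -0. ]
shoulder L [17.6 50.8  0. ]
shoulder R [ 17.3 -57.4   0. ]
bottom mid [-30.9   1.    0. ]
rail UL [125.1  62.9   4. ]
rail UR [126.3 -72.    4. ]
tab topL [68.5  8.8 28. ]
stub c [-8.3  2.9 20. ]
```

```bash
python3 -c "
from plan import *
d=eyes.get_image('wrist');o=ctrl.get_obs();Rt=R.from_rotvec(o['tool_rot']).as_matrix()
M=d['cam_to_world'];print(d['K'].round(1).tolist(),'cam in tool mm',(Rt.T@(M[:3,3]-o['tool_pos'])*1000).round(1),(Rt.T@M[:3,:3]).round(3).tolist())
for y in (-27,0,27):
  for z in (0,-6):
    q=M[:3,:3].T@(o['tool_pos']+Rt@np.array([0,y,z])/1000-M[:3,3]);x=np.array([q[0],-q[1],-q[2]]);th=np.arctan2(np.hypot(x[0],x[1]),x[2]);f=th/np.hypot(x[0],x[1])
    print(y,z,(d['K'][0,0]*x[0]*f+d['K'][0,2]).round(1),(d['K'][1,1]*x[1]*f+d['K'][1,2]).round(1))
save(d,'w1',(200,280,430,380),3)
"
```

```text
[[371.6, 0.0, 311.7], [0.0, 371.6, 245.2], [0.0, 0.0, 1.0]] cam in tool mm [  72.3    0.6 -143.3] [[0.0, 0.959, 0.282], [1.0, -0.0, 0.001], [0.001, 0.282, -0.959]]
-27 0 248.4 311.9
-27 -6 246.2 318.2
0 0 310.6 312.5
0 -6 310.6 319.0
27 0 372.9 312.0
27 -6 375.1 318.3
```

View pics/w1.png

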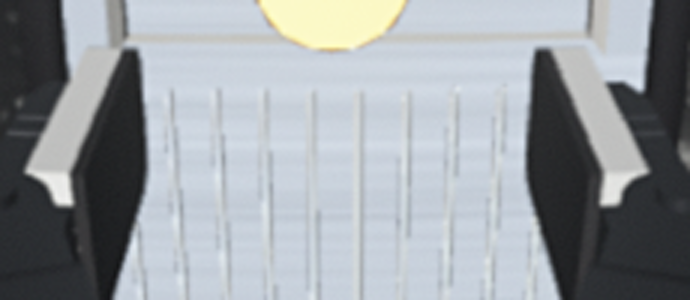

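```bash
sed -i 's/^deck=/O=O+D@np.array([-1.2,-2.2,0])\/1000\ndeck=/' plan.py; python3 -c "
from plan import *
go([(deck(-7,6,20),DY,.6),(deck(-7,6,-3),DY,.3)])"
```

```text
now [0.5623 0.1915 0.1559] deck [-4.8  5.5 76.8] f [-0.1 -0.8  0.5] open 0.053780874233716185 t 3.3
0 x2 [-0.02, -0.0, 0.47, 0.01, -0.02, -0.02] minz 0.104 mid [0.571 0.198 0.13 ] end [0.5804 0.2037 0.1039] err mm [ 0.2 -0.6  0.4] rot 0.06
1 x2 [-0.0, -0.01, 0.2, 0.0, -0.0, -0.0] minz 0.082 mid [0.584 0.207 0.093] end [0.5882 0.2103 0.0821] err mm [-0.1  0.7 -0.5] rot 0.06
```

Request:
{"fn": "jog_arm", "kwargs": {"commands": [-0.02,0,0.47,0,-0.02,0,54,-0.02,0,0.47,0,-0.02,0,54,0,0,0.2,0,0,0,54,0,0,0.2,0,0,0,54,0,0,0,0,0,0,54,0,0,0,0,0,0,28,0,0,0,0,0,0,26,0,0,0,0,0,0,26,0,0,0,0,0,0,26,0,0,0,0,0,0,26,0,0,0,0,0,0,26,0,0,-0.2,0,0,0,26,0,0,-0.4,0,0,0,26,0,0,-0.7,0,0,0,26,0,0,-0.7,0,0,0,26,0,0,0,0,0,0,26], "newtons": 30}}

```text
t: 5.3
tool_pos: [0.5477, 0.1819, 0.1954]
tool_rot: [-2.821, -0.86, -0.638]
contact_force: [-0.4, -0.1, -0.7]
opening: 0.0324
grip_force: 30.0
```

```bash
python3 -c "
from plan import *
go([(np.array([.5155,-.327,.2]),down(12),1),(np.array([.5155,-.327,.05]),down(12),.7)])"
```

```text
now [0.5477 0.1819 0.1954] deck [ -3.9   5.7 120. ] f [-0.4 -0.1 -0.7] open 0.032420615110288174 t 5.3
0 x14 [-0.59, 0.23, -0.14, 0.19, -0.28, -0.83] minz 0.169 mid [ 0.454 -0.068  0.17 ] end [ 0.5141 -0.3272  0.203 ] err mm [-1.4 -0.2  3. ] rot 0.41
1 x4 [0.0, 0.01, 0.64, -0.01, 0.01, -0.01] minz 0.049 mid [ 0.515 -0.327  0.126] end [ 0.5164 -0.327   0.0494] err mm [ 0.9  0.  -0.6] rot 0.16
```

Request:
{"fn": "jog_arm", "kwargs": {"commands": [-0.59,0.23,-0.14,0.19,-0.28,-0.83,26,-0.59,0.23,-0.14,0.19,-0.28,-0.83,26,-0.59,0.23,-0.14,0.19,-0.28,-0.83,26,-0.59,0.23,-0.14,0.19,-0.28,-0.83,26,-0.59,0.23,-0.14,0.19,-0.28,-0.83,26,-0.59,0.23,-0.14,0.19,-0.28,-0.83,26,-0.59,0.23,-0.14,0.19,-0.28,-0.83,26,-0.59,0.23,-0.14,0.19,-0.28,-0.83,26,-0.59,0.23,-0.14,0.19,-0.28,-0.83,26,-0.59,0.23,-0.14,0.19,-0.28,-0.83,26,-0.59,0.23,-0.14,0.19,-0.28,-0.83,26,-0.59,0.23,-0.14,0.19,-0.28,-0.83,26,-0.59,0.23,-0.14,0.19,-0.28,-0.83,26,-0.59,0.23,-0.14,0.19,-0.28,-0.83,26,0,0,0,0,0,0,26,0,0,0,0,0,0,26]}}

```text
t: 7.3
tool_pos: [0.5123, -0.3261, 0.197]
tool_rot: [-1.979, -2.43, 0.015]
contact_force: [-0.5, 0.5, -0.4]
opening: 0.0324
grip_force: 30.1
```

```bash
python3 -c "
from plan import *
go([(np.array([.5155,-.327,.1]),down(12),.8),(np.array([.5155,-.327,.036]),down(12),.4)])"
```

```text
now [ 0.5123 -0.3261  0.197 ] deck [-287.9 -395.1  254.2] f [-0.5  0.5 -0.4] open 0.0324037799096354 t 7.3
0 x3 [-0.01, 0.02, 0.54, -0.04, -0.0, -0.02] minz 0.100 mid [ 0.513 -0.326  0.165] end [ 0.5154 -0.3272  0.0997] err mm [-0.1 -0.2 -0.3] rot 0.02
1 x3 [0.0, 0.0, 0.35, -0.0, -0.0, 0.0] minz 0.037 mid [ 0.515 -0.327  0.079] end [ 0.5154 -0.3272  0.0367] err mm [-0.1 -0.2  0.7] rot 0.02
```

Request:
{"fn": "jog_arm", "kwargs": {"commands": [-0.01,0.02,0.54,-0.04,0,-0.02,26,-0.01,0.02,0.54,-0.04,0,-0.02,26,-0.01,0.02,0.54,-0.04,0,-0.02,26,0,0,0.35,0,0,0,26,0,0,0.35,0,0,0,26,0,0,0.35,0,0,0,26,0,0,0,0,0,0,26,0,0,0,0,0,0,38,0,0,0,0,0,0,50,0,0,0,0,0,0,50,0,0,0,0,0,0,50,0,0,-0.5,0,0,0,50,0,0,-0.8,0,0,0,40,0,0,-0.8,0,0,0,40,0,0,-0.8,0,0,0,40,0,0,0,0,0,0,40]}}

```text
t: 9.3
tool_pos: [0.5184, -0.33, 0.2186]
tool_rot: [1.968, 2.432, -0.001]
contact_force: [0.4, -0.7, 0.0]
opening: 0.0399
grip_force: 0.0
```

```bash
python3 -c "
from plan import *
d=eyes.get_image('wrist')
for r in nets.silhouettes('wrist','stub')[:2]+nets.silhouettes('wrist','scrap_pan')[:1]: print(r['p'],r['bbox'])
go([(np.array([.5205,-.074,.13]),down(-10),1)])"
```

```text
0.7 [289.8, 194.0, 327.1, 233.0]
0.8 [199.2, 154.2, 417.0, 282.4]
now [ 0.5156 -0.3278  0.211 ] deck [-280.4 -398.3  266.1] f [-0.7 -0.6  0.6] open 0.040002883263284515 t 9.45
0 x5 [0.85, 0.06, 0.27, 0.0, 0.0, 0.77] minz 0.130 mid [ 0.505 -0.226  0.178] end [ 0.5192 -0.0738  0.1298] err mm [-1.3  0.2 -0.2] rot 0.06
```

Request:
{"fn": "jog_arm", "kwargs": {"commands": [0.85,0.06,0.27,0,0,0.77,40,0.85,0.06,0.27,0,0,0.77,40,0.85,0.06,0.27,0,0,0.77,40,0.85,0.06,0.27,0,0,0.77,40,0.85,0.06,0.27,0,0,0.77,40,0,0,0,0,0,0,40,0,0,0,0,0,0,40]}}

```text
t: 10.32
tool_pos: [0.519, -0.0742, 0.1293]
tool_rot: [2.405, 2.02, -0.003]
contact_force: [0.7, 0.3, 0.0]
opening: 0.0402
grip_force: 0.0
```

```bash
python3 -c "
from plan import *
go([(np.array([.5205,-.074,.06]),down(-10),.6)])
d=eyes.get_image('wrist');save(d,'w2')
for r in nets.silhouettes('wrist','cover')[:2]: print(r['p'],r['bbox'])
d=eyes.get_image('top');w=cloud(d)
for r in nets.silhouettes('top','stub')[:3]: print('stub',r['p'],r['bbox'],np.nanmedian(w[r['mask']],0))
"
```

```text
now [ 0.519  -0.0742  0.1293] deck [-183.5 -190.3  130.8] f [0.7 0.3 0. ] open 0.040214946379105304 t 10.325
0 x2 [0.0, 0.01, 0.58, -0.0, 0.01, 0.0] minz 0.060 mid [ 0.52  -0.074  0.095] end [ 0.5202 -0.0745  0.0597] err mm [-0.3 -0.5 -0.3] rot 0.05
0.76 [287.8, 170.0, 374.3, 301.3]
stub 0.5 [473.8, 244.4, 491.6, 261.4] [ 0.51698983 -0.32660232  0.03032428]
stub 0.38 [175.9, 129.0, 298.1, 267.0] [0.60464784 0.21402342 0.08696169]
```

View pics/w2.png

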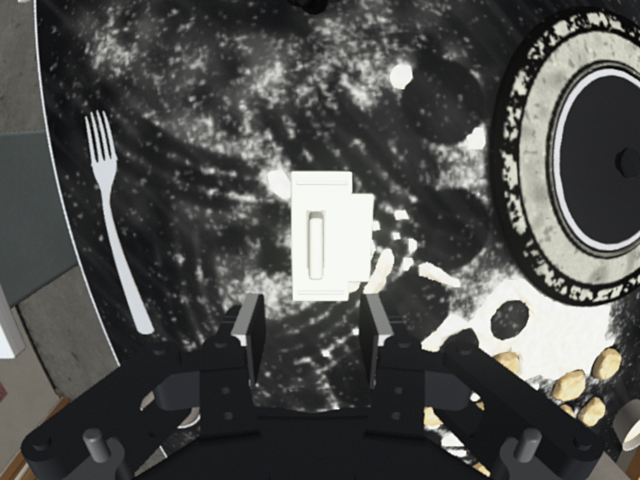

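The cover lies between the fingers, with its plate corners at (292,172), (352,172), (349,300) and (293,300), its narrow end on the right and its fin at (317,245). The stub is in the pan.

```bash
python3 -c "
from plan import *
d=eyes.get_image('wrist');o=ctrl.get_obs()
g=cv2.cvtColor(d['image'],cv2.COLOR_RGB2GRAY)
def pt(u,v,h):
    c,r=fray(d,u,v);return (c+r*(h-c[2])/r[2])*1000
mp=[[-30,50],[14,50],[30,34],[30,-34],[14,-50],[-30,-50]]
W=np.array([pt(u,v,.008)[:2] for u,v in [(292,171),(352,172),(373,195),(372,281),(349,300),(293,300)]])
mp=np.array(mp,float);mc=mp.mean(0);wc=W.mean(0)
H=(mp-mc).T@(W-wc);a=np.arctan2(H[0,1]-H[1,0],H[0,0]+H[1,1]);Rm=np.array([[np.cos(a),-np.sin(a)],[np.sin(a),np.cos(a)]])
print('yaw',np.degrees(a),'org',wc-Rm@mc,'fin',wc+Rm@(np.array([-12,0])-mc));print((W-wc-(mp-mc)@Rm.T).round(1).tolist())
print('fin top ends',pt(317,212,.036),pt(317,279,.036))
print(o['tool_pos'],np.degrees(np.arctan2(*R.from_rotvec(o['tool_rot']).as_matrix()[1::-1,1])))
"
```

```text
yaw -9.995656997049306 org [535.68965477 -80.57635227] fin [523.87180382 -78.49346992]
[[0.6, 0.5], [-0.5, 0.0], [-0.9, -0.6], [1.3, -0.2], [-0.2, -0.0], [-0.3, 0.3]]
fin top ends [528.31315204 -52.78948939  36.        ] [520.26454886 -99.00856105  36.        ]
[ 0.51997726 -0.07535471  0.13096764] -10.109605784678864
```

Request:
{"fn": "jog_arm", "kwargs": {"commands": [0,0.02,0.47,0,0,0,30,0,0.02,0.47,0,0,0,30,0,0,0.47,0,0,0,30,0,0,0,0,0,0,30]}}

```text
t: 11.08
tool_pos: [0.5203, -0.0749, 0.0437]
tool_rot: [-2.407, -2.016, 0.005]
contact_force: [-0.9, 0.5, 0.7]
opening: 0.0299
grip_force: 0.0
```

```bash
python3 -c "
from plan import *
d=eyes.get_image('wrist');save(d,'w3',(230,180,400,380),3)
go([(np.array([.5215,-.0755,.013]),down(-10),.4)])"
```

```text
now [ 0.5217 -0.0752  0.0456] deck [-217.4 -192.6   54.2] f [0.7 0.2 0.2] open 0.0300890283005287 t 11.125
0 x2 [-0.0, -0.0, 0.27, 0.0, 0.01, -0.01] minz 0.013 mid [ 0.522 -0.075  0.029] end [ 0.5217 -0.0752  0.0132] err mm [0.2 0.3 0.2] rot 0.06
```

View pics/w3.png

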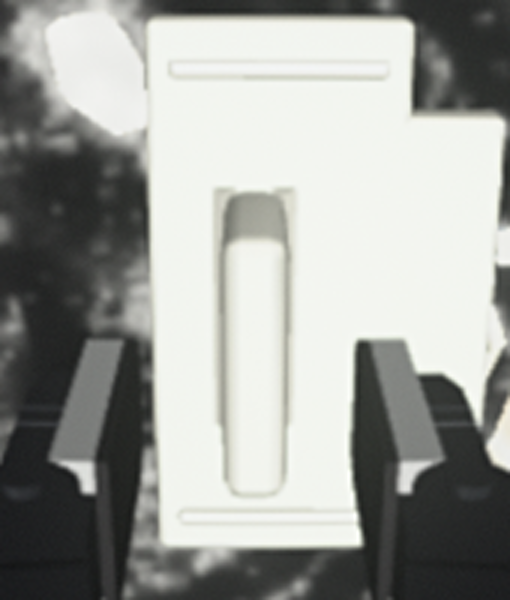

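```bash
python3 -c "
from plan import *
d=eyes.get_image('wrist');o=ctrl.get_obs();T=R.from_rotvec(o['tool_rot']).as_matrix()
for u,v in [(315.3,302.2),(315.3,259.3),(315.3,345)]:
    c,r=fray(d,u,v);p=c+r*(.036-c[2])/r[2];print(p.round(4),'in tool',(T.T@(p-o['tool_pos'])*1000).round(1))
"
```

```text
[ 0.5238 -0.0762  0.036 ] in tool [-0.6  1.1 10.8]
[ 0.5273 -0.0559  0.036 ] in tool [20.   1.1 10.8]
[ 0.5199 -0.0987  0.036 ] in tool [-23.5   1.2  10.8]
```

The fin sits about 1.2 mm off in +y and 1.5 mm off in -x from the finger centre. I correct for that, descend and grip.

Request:
{"fn": "jog_arm", "kwargs": {"commands": [-0.03,0.02,0.27,0,0,0,30,0,0,0.27,0,0,0,30,0,0,0,0,0,0,30,0,0,0,0,0,0,4,0,0,0,0,0,0,4,0,0,0,0,0,0,4,0,0,0,0,0,0,4,0,0,0,0,0,0,4,0,0,-0.1,0,0,0,4,0,0,-0.4,0,0,0,4,0,0,-0.8,0,0,0,4,0,0,-1,0,0,0,4,0,0,-1,0,0,0,4,0,0,0,0,0,0,4], "newtons": 60}}

```text
t: 12.92
tool_pos: [0.5264, -0.0775, 0.2194]
tool_rot: [2.396, 2.01, 0.011]
contact_force: [0.7, 0.6, -0.8]
opening: 0.0087
grip_force: 61.3
```

```bash
python3 -c "
from plan import *
d=eyes.get_image('wrist');save(d,'w4',(200,160,440,360),3)
go([(np.array([.56,.05,.28]),down(34),1),(deck(-12,0,80),DX,1)])"
```

```text
now [ 0.5246 -0.0769  0.2155] deck [-144.2 -195.7  207.7] f [-0.7  0.3 -2. ] open 0.00891001319027285 t 12.975
0 x9 [0.23, 0.11, -0.12, 0.01, 0.01, -0.85] minz 0.216 mid [ 0.553 -0.023  0.244] end [0.5616 0.0522 0.2806] err mm [1.6 2.2 0.6] rot 0.27
1 x5 [0.36, 0.16, 0.45, -0.87, -0.0, -0.01] minz 0.157 mid [0.555 0.1   0.228] end [0.5592 0.1813 0.1572] err mm [ 0.4 -1.2  1.5] rot 0.17
```

View pics/w4.png

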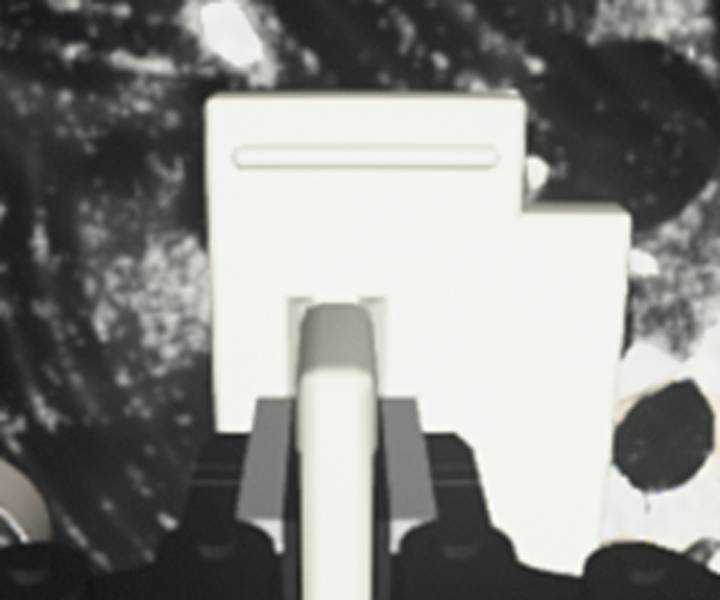

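The fin is gripped. The plate's top corners are at full-image px (269,192) and (375,192), with the narrow end on the right. Next I measure the cover's pose in the hand.

```bash
python3 -c "
from plan import *
d=eyes.get_image('wrist');o=ctrl.get_obs();T=R.from_rotvec(o['tool_rot']).as_matrix()
for nm,u,v in [('c(-30,50)',269.3,192.3),('c(14,50)',375,191.7),('c(14,34)',374,228.3),('c(30,34)',410,229.7),('edge -30',272.3,303)]:
    c,r=fray(d,u,v);c=T.T@(c-o['tool_pos'])*1000;r=T.T@r;print(nm,(c+r*(5.2-c[2])/r[2]).round(1))
"
```

```text
c(-30,50) [ 49.4 -15.4   5.2]
c(14,50) [49.7 28.4  5.2]
c(14,34) [34.1 28.5  5.2]
c(30,34) [33.5 44.5  5.2]
edge -30 [ -0.5 -15.7   5.2]
```

Request:
{"fn": "jog_arm", "kwargs": {"commands": [0.23,0.11,-0.12,0,0,-0.85,4,0.23,0.11,-0.12,0,0,-0.85,4,0.23,0.11,-0.12,0,0,-0.85,4,0.23,0.11,-0.12,0,0,-0.85,4,0.23,0.11,-0.12,0,0,-0.85,4,0.23,0.11,-0.12,0,0,-0.85,4,0.23,0.11,-0.12,0,0,-0.85,4,0.23,0.11,-0.12,0,0,-0.85,4,0.23,0.11,-0.12,0,0,-0.85,4,0.36,0.16,0.45,-0.87,0,0,4,0.36,0.16,0.45,-0.87,0,0,4,0.36,0.16,0.45,-0.87,0,0,4,0.36,0.16,0.45,-0.87,0,0,4,0.36,0.16,0.45,-0.87,0,0,4,0,0,0,0,0,0,4,0,0,0,0,0,0,4,0,0,0,0,0,0,4]}}

```text
t: 15.15
tool_pos: [0.5596, 0.1807, 0.1537]
tool_rot: [1.356, 2.541, 0.561]
contact_force: [-0.2, -0.4, -0.3]
opening: 0.0087
grip_force: 61.1
```

```bash
cat >> plan.py <<'E'
def avg(k=6):
    P=[];Q=[]
    for _ in range(k):
        d=eyes.get_image('wrist');o=ctrl.get_obs();P.append(o['tool_pos']);Q.append(R.from_rotvec(o['tool_rot']).as_matrix())
    print('sd mm',(np.std(P,0)*1000).round(2))
    return d,np.mean(P,0),R.from_matrix(Q).mean().as_matrix()
E
python3 -c "
from plan import *
d,p,T=avg()
M=d['cam_to_world'];print('cam in tool',(T.T@(M[:3,3]-p)*1000).round(1))
go([(deck(-12,0,30),DX,.6)],(p,T))"
```

```text
sd mm [0.3  0.11 0.37]
cam in tool [  71.1    0.4 -143.2]
now [0.5592 0.1809 0.1533] deck [-13.5  -1.5  78.1] f [-0.3  0.7 -0.8] open 0.00870914757952333 t 15.45
0 x2 [0.01, 0.01, 0.4, -0.0, 0.03, -0.02] minz 0.110 mid [0.568 0.187 0.132] end [0.5764 0.1937 0.1104] err mm [ 0.  -0.6 -0.1] rot 0.05
```

Request:
{"fn": "jog_arm", "kwargs": {"commands": [0.01,0.01,0.42,0,0.03,-0.02,4,0.02,0.01,0.42,0,0.03,-0.02,4,0,0,0,0,0,0,4,0,0,0,0,0,0,4]}}

```text
t: 15.95
tool_pos: [0.5763, 0.1951, 0.1079]
tool_rot: [1.351, 2.549, 0.565]
contact_force: [0.1, 0.2, -0.3]
opening: 0.0087
grip_force: 61.2
```

```bash
python3 -c "
from plan import *
d,p,T=avg();np.savez('w5',im=d['image'],K=d['K'],M=d['cam_to_world'],p=p,T=T)
print('deck',(D.T@(p-O)*1000).round(1));print((D.T@T).round(3).tolist());save(d,'w5',(200,130,440,330),3)
"
```

```text
sd mm [0.11 0.01 0.22]
deck [-12.3   0.5  27.9]
[[-0.001, 1.0, 0.001], [1.0, 0.001, 0.001], [0.001, 0.001, -1.0]]
```

View pics/w5.png

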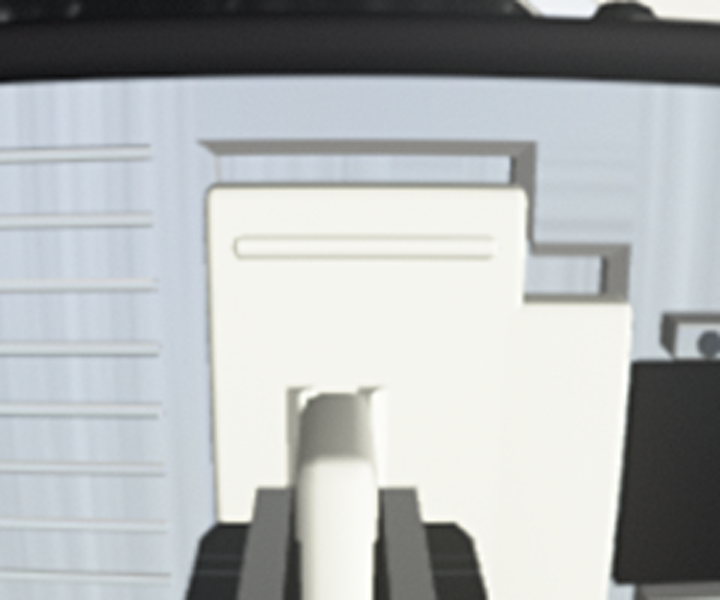

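The crop shows the cover hovering with the recess mouth behind it: mouth corners at (200,141), (536,142), (533,243) and (629,244), cover corners at (208,187), (526,187), (524,303) and (631,305). I compare the two sets in one frame.

```bash
python3 -c "
from plan import *
f=np.load('w5.npz');d=dict(K=f['K'],cam_to_world=f['M'])
def P(u,v,h):
    c,r=fray(d,200+u/3,130+v/3);c=D.T@(c-O)*1000;r=D.T@r;return (c+r*(h-c[2])/r[2])[:2]
for nm,m,px,h in [('cover',[[-30,50],[14,50],[14,34],[30,34]],[(208,187),(526,187),(524,303),(631,305)],22.7),('recess',[[-34.5,54.5],[18.5,54.5],[18.5,38.5],[34.5,38.5]],[(200,141),(536,142),(533,243),(629,244)],0)]:
    for dh in (-1,0,1):
        m=np.array(m);W=np.array([P(u,v,h+dh) for u,v in px]);e=W-m;mc=m-m.mean(0);ec=e-e.mean(0)
        a=(mc[:,0]*ec[:,1]-mc[:,1]*ec[:,0]).sum()/(mc**2).sum()
        off=e.mean(0)-a*np.array([-m.mean(0)[1],m.mean(0)[0]])
        print(nm,h+dh,'origin off',off.round(2),'yaw deg',np.degrees(a).round(2),'resid',(W-m-e.mean(0)).round(1).tolist())
"
```

```text
cover 21.7 origin off [ 0.2  -0.04] yaw deg -0.34 resid [[0.5, 0.1], [-0.2, 0.3], [0.1, -0.1], [-0.3, -0.3]]
cover 22.7 origin off [0.07 0.16] yaw deg -0.34 resid [[0.7, 0.1], [-0.3, 0.2], [0.1, -0.0], [-0.5, -0.2]]
cover 23.7 origin off [-0.05  0.35] yaw deg -0.33 resid [[1.0, 0.0], [-0.3, 0.1], [0.0, 0.0], [-0.6, -0.2]]
recess -1 origin off [ 1.12 -0.43] yaw deg -0.11 resid [[0.5, 0.0], [-0.2, 0.1], [-0.1, -0.1], [-0.2, -0.0]]
recess 0 origin off [ 0.99 -0.28] yaw deg -0.11 resid [[0.7, -0.0], [-0.2, 0.0], [-0.1, -0.0], [-0.4, 0.0]]
recess 1 origin off [ 0.86 -0.13] yaw deg -0.11 resid [[1.0, -0.1], [-0.3, -0.0], [-0.2, 0.0], [-0.5, 0.1]]
```

Request:
{"fn": "jog_arm", "kwargs": {"commands": [-0.007,0.015,0.07,0,0,0,4,0,0,0.07,0,0,0,4,0,0,0.07,0,0,0,4,0,0,0.05,0,0,0,4,0,0,0.05,0,0,0,4,0,0,0.03,0,0,0,4,0,0,0,0,0,0,4]}}

```text
t: 17.12
tool_pos: [0.5839, 0.2002, 0.0888]
tool_rot: [1.351, 2.55, 0.564]
contact_force: [-0.0, -0.1, -1.1]
opening: 0.009
grip_force: 61.2
```

```bash
python3 -c "
from plan import *
d,p,T=avg(4);o=ctrl.get_obs();print('deck',(D.T@(p-O)*1000).round(1),'f deck',(D.T@np.array(o['contact_force'])).round(1))
"
```

```text
sd mm [0.03 0.01 0.08]
deck [-12.3   0.5   6.6] f deck [-0.6  1.  -1.6]
```

Request:
{"fn": "jog_arm", "kwargs": {"commands": [0,0,0.02,0,0,0,4,0,0,0.02,0,0,0,4,0,0,0,0,0,0,4]}}

```text
t: 17.7
tool_pos: [0.5846, 0.2005, 0.0881]
tool_rot: [1.35, 2.551, 0.563]
contact_force: [-12.3, -5.4, 10.3]
opening: 0.0086
grip_force: 63.5
```

```bash
cat > m.py <<'E'
from plan import *
import sys
d,p,T=avg(4);o=ctrl.get_obs();print('deck',(D.T@(p-O)*1000).round(1),'f deck',(D.T@np.array(o['contact_force'])).round(1))
# heights of cover plate vs deck from top/scene depth
for c in ['top','scene']:
    e=eyes.get_image(c);w=(cloud(e)-O)@D*1000
    for r in nets.silhouettes(c,'cover')[:3]:
        q=w[r['mask']];q=q[(abs(q[:,0])<40)&(abs(q[:,1])<60)&(q[:,2]<12)]
        if len(q)>20:
            A=np.c_[q[:,:2],np.ones(len(q))];s=np.linalg.lstsq(A,q[:,2],rcond=None)[0];print(c,'plate',np.median(q[:,2]).round(1),'lo/hi',np.percentile(q,[2,98],axis=0).round(1).tolist(),'slope',s.round(3))
    q=w.reshape(-1,3);q=q[(q[:,0]<-40)&(q[:,0]>-120)&(abs(q[:,1])<55)&(abs(q[:,2])<8)];print(c,'deck z',np.median(q[:,2]).round(1))
E
python3 m.py
```

```text
sd mm [0.02 0.01 0.02]
deck [-12.1   0.5   5.4] f deck [-5.8  1.9 14.9]
top deck z -0.6
scene plate 0.8 lo/hi [[-28.7, -41.5, -2.7], [29.1, 50.6, 6.5]] slope [-0.02  -0.006  1.01 ]
scene deck z 1.0
```

Contact comes at 15 N with the plate flush with the deck, so I release and retract.

Request:
{"fn": "jog_arm", "kwargs": {"commands": [0,0,0,0,0,0,12,0,0,0,0,0,0,24,0,0,0,0,0,0,30,0,0,0,0,0,0,30,0,0,-0.2,0,0,0,30,0,0,-0.5,0,0,0,30,0,0,-0.6,0,0,0,30,0,0,0,0,0,0,30]}}

```text
t: 19.1
tool_pos: [0.5595, 0.182, 0.1623]
tool_rot: [1.348, 2.543, 0.57]
contact_force: [0.5, 0.4, -1.1]
opening: 0.03
grip_force: 0.0
```

```bash
python3 m.py; python3 -c "
from plan import *
d,p,T=avg(4);save(d,'w6')
go([(deck(64,0,60),DX,.7),(deck(64,0,11),DX,.5)],(p,T))"
```

```text
sd mm [0.58 0.05 1.41]
deck [-12.2   0.3  82.4] f deck [ 0.1 -0.4 -0.4]
top plate -0.9 lo/hi [[-24.8, -47.5, -8.6], [31.3, 48.7, 4.1]] slope [-0.036  0.007 -0.964]
top deck z -0.6
scene plate 0.8 lo/hi [[-28.9, -47.9, -2.7], [29.3, 51.2, 7.7]] slope [-0.021 -0.001  0.942]
scene deck z 1.0
sd mm [0.11 0.02 0.25]
now [0.5575 0.1822 0.1567] deck [-12.8   0.5  81.5] f [ 0.3 -0.3 -0.3] open 0.030361250848392637 t 19.7
0 x2 [-0.0, 0.64, 0.18, -0.01, -0.01, 0.0] minz 0.157 mid [0.59  0.204 0.163] end [0.6226 0.2264 0.1695] err mm [-0.2  0.6 -0.2] rot 0.03
1 x2 [-0.01, 0.0, 0.41, -0.0, -0.0, 0.0] minz 0.125 mid [0.632 0.232 0.147] end [0.6405 0.2371 0.1249] err mm [ 0.5 -0.4 -0.4] rot 0.03
```

View pics/w6.png

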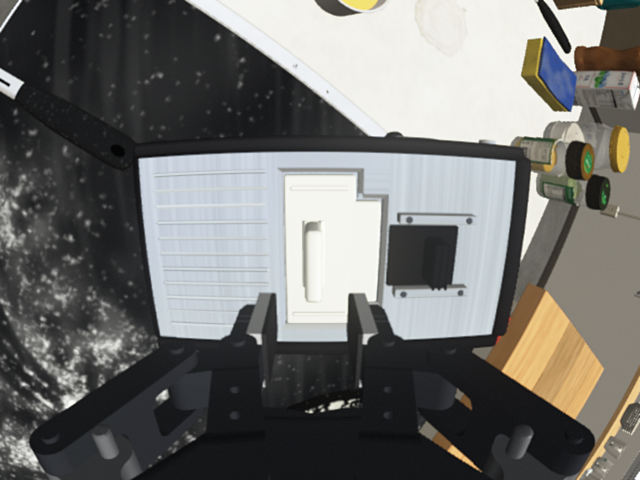

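The cover sits flush with its narrow end toward the catch, and the tab is at (438,260). Next I grip the tab and slide it down.

Request:
{"fn": "jog_arm", "kwargs": {"commands": [0,0.65,0.18,0,0,0,30,0,0.65,0.18,0,0,0,30,0,0,0.2,0,0,0,30,0,0,0.3,0,0,0,30,0,0,0.3,0,0,0,30,0,0,0,0,0,0,30,0,0,0,0,0,0,30]}}

```text
t: 20.58
tool_pos: [0.6402, 0.2382, 0.127]
tool_rot: [1.352, 2.55, 0.564]
contact_force: [0.2, 0.1, 0.4]
opening: 0.0299
grip_force: 0.0
```

```bash
python3 -c "
from plan import *
d,p,T=avg(4);go([(deck(64,0,11),DX,.3)],(p,T))
c=eyes.get_image('scene');w=(cloud(c)-O)@D*1000;q=w.reshape(-1,3)
print(nets.silhouettes('scene','catch_tab')[0]['bbox'])"
```

```text
sd mm [0.12 0.04 0.23]
now [0.6408 0.2383 0.1281] deck [66.2  0.3 13.1] f [-0.6  0.5  0.5] open 0.029949540561831973 t 20.775
0 x1 [-0.0, -0.04, 0.04, 0.0, -0.01, 0.01] minz 0.125 mid [0.641 0.238 0.128] end [0.6398 0.2377 0.125 ] err mm [-0.2  0.2 -0.4] rot 0.03
[192.3, 256.9, 224.1, 279.8]
```

Request:
{"fn": "jog_arm", "kwargs": {"commands": [0,-0.02,0.02,0,0,0,30,0,0,0,0,0,0,8,0,0,0,0,0,0,8,0,0,0,0,0,0,8,0,0,0,0,0,0,8,0,-0.05,0,0,0,0,8,0,-0.05,0,0,0,0,8,0,-0.05,0,0,0,0,8,0,-0.05,0,0,0,0,8,0,-0.05,0,0,0,0,8,0,-0.02,0,0,0,0,8,0,0,0,0,0,0,8], "newtons": 25}}

```text
t: 22.38
tool_pos: [0.6277, 0.2298, 0.1188]
tool_rot: [1.351, 2.55, 0.565]
contact_force: [-0.2, 0.9, 0.1]
opening: 0.0109
grip_force: 30.4
```

```bash
python3 -c "
from plan import *
d,p,T=avg(4);o=ctrl.get_obs();go([(deck(48,0,11),DX,.3)],(p,T));print('f deck',(D.T@np.array(o['contact_force'])).round(1))"
```

```text
sd mm [0.01 0.01 0.01]
now [0.6277 0.2298 0.1188] deck [48.1  0.5 11.2] f [-0.1  0.2 -0.1] open 0.010899761930082947 t 22.575
0 x1 [-0.01, -0.0, 0.0, -0.01, -0.02, 0.01] minz 0.119 mid [0.628 0.23  0.119] end [0.6281 0.2293 0.1188] err mm [ 0.1 -0.   0.3] rot 0.04
f deck [-0.   0.3 -0.1]
```

Request:
{"fn": "jog_arm", "kwargs": {"commands": [0,-0.02,0,0,0,0,8,0,-0.02,0,0,0,0,8,0,0,0,0,0,0,8,0,0,0,0,0,0,8]}}

```text
t: 23.08
tool_pos: [0.6276, 0.2297, 0.119]
tool_rot: [1.35, 2.546, 0.57]
contact_force: [7.8, 6.3, -4.5]
opening: 0.0114
grip_force: 29.4
```

```bash
python3 -c "
from plan import *
d,p,T=avg(4);o=ctrl.get_obs();print('deck',(D.T@(p-O)*1000).round(1),'f deck',(D.T@np.array(o['contact_force'])).round(1))"
```

```text
sd mm [0.02 0.01 0.04]
deck [48.   0.5 11.5] f deck [ 8.4  2.  -7.2]
```

The catch has met its end stop with 8 N of push-back and no further travel. I release, retract and verify.

Request:
{"fn": "jog_arm", "kwargs": {"commands": [0,0.02,0,0,0,0,8,0,0,0,0,0,0,24,0,0,0,0,0,0,30,0,0,0,0,0,0,30,0,0,-0.3,0,0,0,30,0,0,-0.7,0,0,0,30,0,0,-0.9,0,0,0,30,0,0,-0.9,0,0,0,30,0,0,0,0,0,0,30,0,0,0,0,0,0,30]}}

```text
t: 24.52
tool_pos: [0.5681, 0.189, 0.2715]
tool_rot: [1.351, 2.549, 0.565]
contact_force: [-0.3, -0.7, -0.6]
opening: 0.0302
grip_force: 0.0
```

```bash
python3 m.py; python3 -c "
from plan import *
for c in ['top','scene']:
    d=eyes.get_image(c);W=cloud(d);w=(W-O)@D*1000;q=w.reshape(-1,3);q=q[(q[:,0]>30)&(q[:,0]<85)&(abs(q[:,1])<25)&(q[:,2]>22)&(q[:,2]<33)]
    print(c,'tab',len(q),np.percentile(q,[3,97],axis=0).round(1).tolist() if len(q) else '')
    for n in ['stub','scrap_pan','egg_cup','ring_cutter','peeler']:
        for r in nets.silhouettes(c,n)[:1]: print(n,round(r['p'],2),np.nanmedian(W[r['mask']],0).round(3))
"
```

```text
sd mm [0.06 0.08 0.53]
deck [ 46.    0.6 178. ] f deck [-0.6 -0.3 -1. ]
top deck z -0.8
scene plate 0.9 lo/hi [[-29.0, -43.9, -2.7], [28.5, 51.2, 8.2]] slope [-8.00e-03 -1.00e-03  1.09e+00]
scene plate 6.5 lo/hi [[19.5, -17.6, 0.1], [39.3, 21.7, 8.5]] slope [ 0.039 -0.032  5.008]
scene deck z 1.1
top tab 17 [[49.4, 4.2, 22.2], [55.4, 14.3, 29.8]]
stub 0.73 [ 0.517 -0.326  0.03 ]
scrap_pan 0.37 [0.52  0.412 0.033]
egg_cup 0.77 [0.521 0.41  0.033]
ring_cutter 0.49 [ 0.369 -0.215  0.022]
peeler 0.53 [0.431 0.195 0.014]
scene tab 71 [[42.9, -10.6, 22.6], [54.1, 15.9, 31.4]]
stub 0.42 [0.394 0.199 0.013]
scrap_pan 0.95 [ 0.512 -0.295  0.043]
egg_cup 0.63 [0.515 0.412 0.033]
ring_cutter 0.96 [ 0.367 -0.192  0.018]
peeler 0.69 [0.392 0.199 0.013]
```

```bash
python3 -c "
from h import *
print(job.finish_job())"
```

```text
the job is handed in; nothing more can be done
None
```

The job is handed in with no result returned: my last checks showed the stub in the pan, the cover flush in the recess with its narrow end uphill, the catch down against its stop (about 15–16 mm), and the bystanders where they were.

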